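# Clamp a circuit board in the test jig and hold the test probe on its pad

### The arm

A 7-joint arm with a two-finger parallel gripper is mounted at the origin on a cart in front of the work surface, level with it; the furniture and walls round the work are solid. World frame = base frame: x ahead of the robot, y to its left, z up, the work surface at z = 0. Lengths are in m, angles in rad, forces in N, time in s.
With the tool pointing down it reaches from about 0.425 to 0.875 m from the base axis. Payload 4.7 kg.
Tool frame: the origin (TCP) lies midway between the tips of the shut fingers; the grasp point (between the pads) lies 19 mm behind it (ctrl.grip_point_offset is the distance from the TCP to the grasp point, in m); z points along the fingers, y is the line along which they close (so a half turn about z gives the same grasp; the last joint's range is limited). The gripper opens to 87 mm and grips with 3 to 60 N. Pads are 19 mm wide; open, the fingers measure 117 mm over their backs; the gripper's body (75 mm by 190 mm) begins 51 mm behind the grasp point.
Start: joints at [-1.112, 0.321, -0.07, 1.45, 0.023, 1.371, -0.057], TCP at [0.28, 0.587, 0.223] pointing down, gripper open.
Joint ranges: [-2.86, 2.86], [-0.3, 2.09], [-1.38, 1.24], [0.06, 2.45], [-1.56, 4.7], [0.09, 2.05], [-2.69, 2.69]. Speed limits (rad/s): [2.57, 2.57, 3.14, 3.14, 3.14, 3.14, 3.14].

### API

Orientations are given as a rotation vector (axis times angle).
In Python, from bench import ctrl gives the robot as it stands. The module is installed in compiled form; this text tells all that it offers.
- The arm moves only by the shell command python3 -m handwheel 'ROWS' [OPENING] [FORCE]. ROWS is JSON, a list of rows, each an object of numbers: "x", "y", "z": the shift along the tool's x, y, z in m; "wx", "wy", "wz": the turn, a rotation vector about the tool's x, y, z in degrees. A call has 1 to 10 rows; each row is the pose to reach, as a shift and turn from the pose commanded when the call began, along the tool's axes at that moment; what a row does not reach only later rows make up. A row lasts 1/12 s, in which the tool goes at most 41.7 mm and 7.16 degrees, less where a joint would pass 70% of its speed; a pose out of reach is approached as far as the arm can. A call with a gripper value outside its range is refused whole. OPENING is the finger opening in m, from 0 to 0.087, set as the call begins (- or left out, the last holds). The fingers move at their own pace and stop on an object; FORCE is the grip in N (left out, the last holds). Time passes only in rows, so rows that repeat a pose let the fingers close. It gives the time, the measured TCP pose, the force, the opening and the grip force at its end, in the units of the state.
- ctrl.get_state(): the state, without advancing time (a new reading comes with each control period).
- ctrl.get_image(name): name is "scene" or "top"; returns a dict with "image" (480x640x3 uint8, red, green, blue), "K" (3x3 intrinsics, pixels), "k1" (the pictures are not rectified: a ray, as slopes to the right and down, at radius r is drawn at 1 + k1 r^2 times it, then the intrinsics apply), "world_to_cam" (4x4, takes a point from world to camera coordinates). Camera axes: x right, y down, z forward; pixel columns grow to the right and rows downward; lengths in m; the calibration is good to about 2 mm. A picture is of the moment at which its call begins. There is no depth.
- ctrl.close_job(): hands the job in; it is judged then, once.
The state is a dict: "time": time; "joint_positions": joint angles; "qd": joint speeds; "joint_torque": joint torques, N m; "position": TCP position; "tool_rot": TCP orientation; "ft_force": force on the tool from outside, world axes, zero at the start; "torque": the same for the moment, N m; "grip_width": opening from 0.0 (shut) to 1.0 (fully open); "grip_force": force on a finger pad.
Only numpy, scipy, OpenCV 4.12 (cv2) and the standard library are available. Lean on these libraries where they do the work, as an engineer would, in place of code of your own. Each camera call takes 0.05 s, during which the arm holds its last target. There are 200 camera calls.

### The job

Press the test jig's raised clamp bar down by the rubber pad at its free end until the catch snaps over it and keeps it down, board seated, with your hand off. Then draw the sprung test probe out of its leaning holder and hold it upright with its needle on the round ringed test pad of the board, lightly, so that the needle springs only part of the way in; finish while holding it there. Do not touch the board with the probe before it is clamped, never press hard on it, and leave the transformer, pliers and screwdriver alone.

Things in the scene. Friction and masses are not known exactly. Their poses are not given: they have to be found in the camera images.
- jig: Fixed board test jig: dark base 140 x 230 mm, top 22 mm above the bench. Origin on the bench under the board's middle; x away from the robot at yaw 0, y left, z up. Clamp bar hinge axis along x at y = +90, z = 62 mm; steel catch at y = -99 to -125 mm, 58 mm high. The board lies between four grey corner pieces (46 mm high) on sprung pins with 7 mm travel
- clamp_bar (a joint): Angle of the aluminium clamp bar (22 x 178 mm, over the middle of the board), rad: 0 raised, 0.44 lower stop. A spring lifts it (2 to 6 N at the pad). From about 0.35 its strike pushes the sprung bolt of the catch back (10 to 15 N), past 0.42 the bolt snaps over it. Press on to the stop, then let go: it rests held at about 0.42. Let go too early, it springs up
- press_pad (a point): Middle of the top of the ribbed black rubber pad (30 x 36 mm) on the clamp bar's free end; moves with the bar, 160 mm from the hinge axis and 13 mm above it square to the bar. About 140 mm above the bench when raised; when held down at x = 0, y = -70, z = 75 mm in the jig's frame
- pin_bed (a joint): How far the sprung pins under the board are pressed down, m: about 0 with the bar raised, about 0.0035 with the bar held by the catch
- board: Loose green circuit board 110 x 120 x 2.4 mm lying in the jig, parallel to it; origin at the middle of its underside, 38 mm above the bench at first and about 34.5 mm when clamped. Parts on it stand up to 12 mm high
- test_pad (a point): Middle of the round gold test pad (12 mm across) inside a white printed ring, on the board's upper face at x = -34, y = +20 mm in the board's frame (the side near the robot). The plain square gold pad is another one
- probe_holder: Fixed holder of the probe, left or right of the jig: dark base 86 x 66 x 12 mm with an aluminium tube (23 mm outside, 62 mm long) leaning 25 degrees from upright towards the holder's -x (towards the robot at yaw 0). Origin under the middle of the base, on the bench. Tube mouth at x = -12, z = 73 mm in this frame
- probe: The loose test probe, 45 g: square dark ribbed handle 16 x 16 x 64 mm, a round guard 22 mm across and 4 mm thick under it, a steel shank 9 x 38 mm, then the sprung needle. Origin: middle of the handle; z up the handle, away from the needle; x, y square to its faces. Its guard rests on the holder's mouth; draw it out 55 mm along its axis to free it
- probe_handle (a point): Middle of the probe's handle (the body's origin), where it is grasped; about 105 mm above the bench in the holder
- probe_needle (a joint): How far the needle is pushed into the probe, m: 0 fully out, 0.008 fully in; it takes 0.7 N to start and about 0.45 N more for each mm
- probe_tip (a point): Point of the needle: 88 mm from the middle of the handle, along the probe's -z axis, when fully out
- transformer: Loose bystander: grey and orange mains transformer 73 x 62 x 49 mm, origin under it; it stands on the other side of the jig from the probe holder
- pliers: Loose bystander: blue-handled pliers 59 x 164 x 15 mm, lying to the right
- screwdriver: Loose bystander: screwdriver 24 x 185 x 22 mm, lying to the left

How it is judged:
On the way, in this order (a step that is already met when the one before it is completed fails the run):
1. the clamp bar is held down by the catch with the robot off the jig, the board pressed onto its pins (value of joint clamp_bar above 0.405 rad and value of joint pin_bed above 0.0022 m and contact force between each of the arm, the fingers and jig below 0.1 N), for 0.3 s.
2. the probe is drawn clear of its holder in the fingers (contact force between the fingers and probe above 0.5 N and contact force between probe and probe_holder below 0.05 N and distance between probe_handle and probe_holder above 0.15 m), for 0.1 s.
At the end, for the whole second after the job is handed in: Bar held down by the catch (over 0.405 rad), pins over 2.2 mm down, robot off jig and board; probe held at rest within 0.15 rad of upright, clear of jig and holder, its tip within 6 mm of the ringed pad's middle, pressing with 0.7 to 6 N, needle 0.8 to 7.6 mm in (all of step 1 and contact force between the fingers and board below 0.1 N and horizontal distance between probe_tip and test_pad below 0.006 m and z of probe_tip in the frame of test_pad below 0.0025 m and contact force between probe and board between 0.7 and 6 N and value of joint probe_needle between 0.0008 and 0.0076 m and angle between probe's own z axis and vertical below 0.15 rad and contact force between the fingers and probe above 0.5 N and contact force between probe and jig below 0.1 N and contact force between probe and probe_holder below 0.05 N and linear speed of probe below 0.02 m/s); the arm keeps its last pose, push and grip.
It fails at once if the probe touches the board while the clamp bar is not held down (contact force between probe and board above 0.3 N and value of joint clamp_bar below 0.39 rad).
It fails at once if the probe is pressed hard on the board (over 15 N) (contact force between probe and board above 15 N).
It fails at once if the transformer, pliers or screwdriver is moved by over 2 cm (distance of any of transformer, pliers, screwdriver from where it was at the start of the episode above 0.02 m).
It also fails if it takes over 59 s, if anything falls off the work surface, if the arm or the gripper's body presses on something with over 40 N, if the wrist force passes 120 N, or if a joint passes its speed limit or range.

## Working session

There is one attempt and no reset: what is moved stays moved. The work goes in short steps, Python scripts to look and compute and a shell command to move; the robot and the scene stay as the last step left them, time stands still between calls to the robot, and variables do not carry over. Pictures are saved under pics/ and viewed, at most 10 in all, crops included, and the job is handed in when it is done.

```bash
mkdir -p pics; cat > h.py <<'E'
import numpy as np, cv2
from bench import ctrl
from scipy.spatial.transform import Rotation as R
def grab(n,f):
    d=ctrl.get_image(n); cv2.imwrite('pics/'+f+'.png',d['image'][:,:,::-1])
    np.savez('pics/'+f+'.npz',K=d['K'],k1=d['k1'],T=d['world_to_cam'],im=d['image']); return d
def load(f): return dict(np.load('pics/'+f+'.npz'))
def ray(d,u,v):
    K=d['K'];T=d['T'] if 'T' in d else d['world_to_cam'];k=float(d['k1'])
    p=np.array([(u-K[0,2])/K[0,0],(v-K[1,2])/K[1,1]]);q=p.copy()
    for _ in range(30): q=p/(1+k*(q@q))
    Rm=T[:3,:3]; return -Rm.T@T[:3,3], Rm.T@np.array([q[0],q[1],1.])
def onz(d,u,v,z):
    c,r=ray(d,u,v); return c+r*(z-c[2])/r[2]
def two(d1,p1,d2,p2):
    A=[];b=[]
    for d,p in((d1,p1),(d2,p2)):
        c,r=ray(d,*p); r/=np.linalg.norm(r); M=np.eye(3)-np.outer(r,r); A.append(M); b.append(M@c)
    x,res,_,_=np.linalg.lstsq(np.vstack(A),np.hstack(b),rcond=None); return x,np.sqrt(res)
def proj(d,X):
    K=d['K'];T=d['T'] if 'T' in d else d['world_to_cam'];k=float(d['k1'])
    c=T[:3,:3]@np.asarray(X)+T[:3,3]; q=c[:2]/c[2]; q=q*(1+k*(q@q)); return np.array([K[0,0]*q[0]+K[0,2],K[1,1]*q[1]+K[1,2]])
E
python3 - <<'E'
from h import *
np.set_printoptions(precision=4,suppress=True)
for n in('top','scene'):
    d=grab(n,n+'0'); T=d['world_to_cam']; print(n,-T[:3,:3].T@T[:3,3],T[:3,:3].tolist(),d['K'][0],d['k1'])
s=ctrl.get_state();print(s)
E
```

```text
top [0.2551 0.0081 1.2327] [[-0.12718549306319857, -0.9918709093861542, -0.0039936784740681975], [-0.9694367266478616, 0.1251584428777359, -0.21101610650066432], [0.20980058002910817, -0.02296656896237872, -0.9774744259209782]] [443.8964   0.     324.189 ] -0.026426310997169588
scene [-0.4338 -0.8758  0.8983] [[0.6853836225874977, -0.727768752851732, 0.024534307845829006], [-0.3744686489154534, -0.38115537789165077, -0.8452773561877239], [0.6245178307048359, 0.5701519273640211, -0.5337642352713586]] [610.3532   0.     322.7084] 0.03934980654949475
{'time': 0.1, 'joint_positions': array([-1.1119,  0.3218, -0.0701,  1.4516,  0.0226,  1.3708, -0.0569]), 'qd': array([ 0.0014, -0.0018,  0.0002, -0.0037,  0.0006, -0.0015,  0.    ]), 'joint_torque': array([ -0.0009, -49.2573,  -0.4062, -31.3397,  -0.0641,   0.0396,
         0.0001]), 'position': array([0.2795, 0.5863, 0.2216]), 'tool_rot': array([-0.6928, -3.0639,  0.0027]), 'ft_force': array([ 0.119 , -0.0037,  0.9941]), 'torque': array([-0.0591, -0.0081, -0.0534]), 'grip_force': 0.0, 'grip_width': 1.000994532131398}
```

View pics/top0.png

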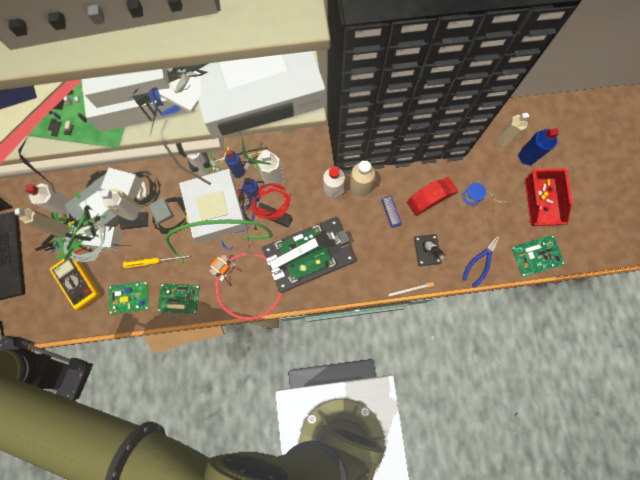

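View pics/scene0.png

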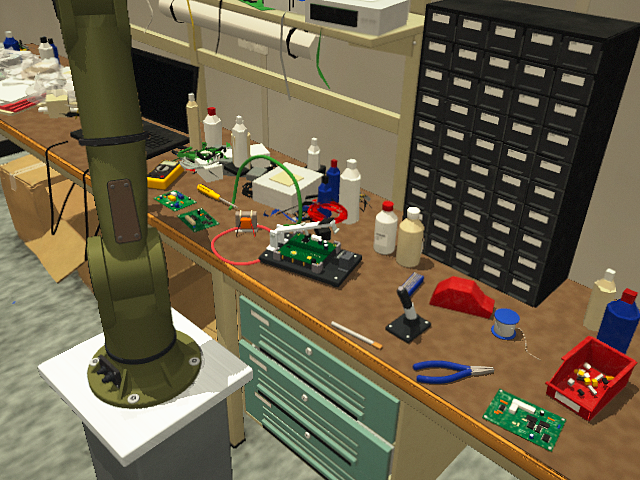

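The top view shows the jig at about (310,255), the probe holder at (429,250), the transformer at (222,266) and the pliers at (480,262). The scene view shows the jig at (310,255) and the probe at (410,305). Next I'll view enlarged crops.

```bash
python3 - <<'E'
from h import *
t=load('top0')['im'];s=load('scene0')['im']
a=t[210:300,260:360];b=t[225:275,405:455];c=s[215:290,255:365];e=s[265:345,380:440]
r=lambda i,w,h:cv2.resize(i,(w,h),interpolation=cv2.INTER_CUBIC)
o=np.zeros((600,800,3),np.uint8)
o[:360,:400]=r(a,400,360); o[:300,400:700]=r(b,300,300)
o[360:600,:352]=r(c,352,240); o[300:600,400:625]=r(e,225,300)
cv2.imwrite('pics/crop0.png',o[:,:,::-1])
E
```

```text
(no output)
```

View pics/crop0.png

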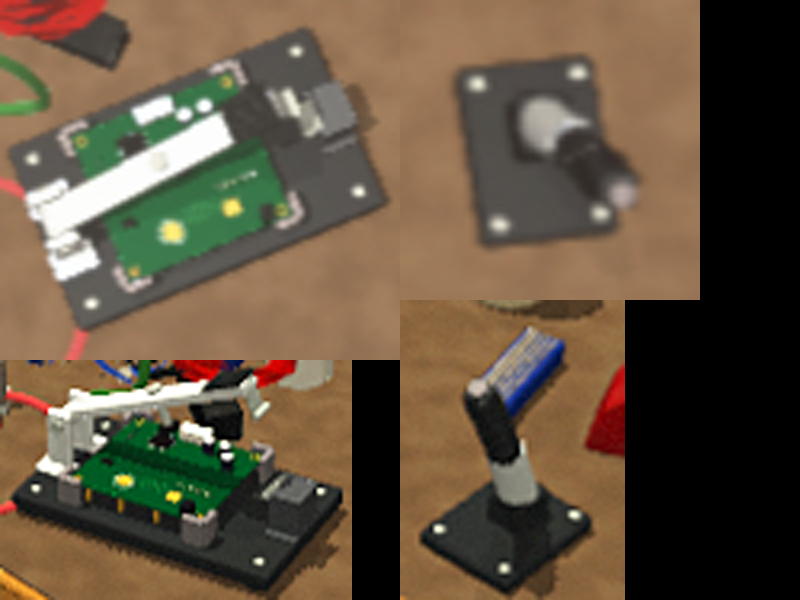

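The crops show the jig with its bar raised and its hinge on the left. The ringed pad is at top-view (303,268) and the base screws are clear. The probe leans towards the robot.

```bash
cat > m.py <<'E'
from h import *
np.set_printoptions(precision=4,suppress=True)
t=load('top0');s=load('scene0')
J=[onz(t,260+a/4,210+b/4,.022) for a,b in((308,30),(385,205),(83,327),(10,150))] # far-right,near-right,near-left,far-left
D=[onz(t,260+a/4,210+b/4,.022) for a,b in((295,51),(358,191),(91,303),(32,158))]
for q in(J,D):
    q=np.array(q); c=q.mean(0); y=(q[3]+q[2]-q[0]-q[1]); x=q[0]+q[3]-q[1]-q[2]; print('jig',c,np.linalg.norm(x)/2,np.linalg.norm(y)/2,np.degrees([np.arctan2(x[1],x[0]),np.arctan2(-y[0],y[1])]))
q=np.array([onz(t,405+(a-400)/6,225+b/6,.012) for a,b in((477,83),(578,72),(602,213),(500,224))])
x=q[0]+q[1]-q[2]-q[3];y=q[0]+q[3]-q[1]-q[2];print('hold',q.mean(0),np.linalg.norm(x)/2,np.linalg.norm(y)/2,np.degrees([np.arctan2(x[1],x[0]),np.arctan2(-y[0],y[1])]))
print('pad',onz(t,303,267.75,.0404))
# probe top: top img and scene
print('ptop',two(t,(405+222/6,225+193/6),s,(380+(478-400)/3.75,265+(387-300)/3.75)))
print('mouth',two(t,(405+172/6,225+130/6),s,(380+(507-400)/3.75,265+(452-300)/3.75)))
E
python3 m.py
```

```text
jig [0.5013 0.0233 0.022 ] 0.13567771105226165 0.2250442324631781 [15.7172 15.0665]
jig [0.5028 0.0249 0.022 ] 0.10997708293291733 0.19950828365117182 [15.8324 15.5618]
hold [ 0.4735 -0.3098  0.012 ] 0.0679740692737888 0.048205072791109374 [-0.8043 -1.0842]
pad [0.4623 0.0445 0.0404]
ptop (array([ 0.4287, -0.3096,  0.1368]), array([0.0024]))
mouth (array([ 0.4689, -0.3105,  0.0696]), array([0.0006]))
```

```bash
cat > go.py <<'E'
import sys; from h import *
np.set_printoptions(precision=4,suppress=True)
def go(p,M):
    s=ctrl.get_state(); C=R.from_rotvec(s['tool_rot']); d=C.inv().apply(np.array(p)-s['position'])
    w=np.degrees((C.inv()*R.from_matrix(M)).as_rotvec()); print('shift',d,'turn',w,'|',s['position'],s['ft_force'],'t',s['time'],'j',s['joint_positions'])
def down(yaw): # tool x at yaw, z down
    return R.from_euler('z',yaw,degrees=True).as_matrix()@np.diag([1.,-1,-1])
def lean(a,yaw=0): # tool z tilted ahead by a deg
    return R.from_euler('z',yaw,degrees=True).as_matrix()@R.from_euler('y',-a,degrees=True).as_matrix()@np.diag([1.,-1,-1])
E
python3 - <<'E'
from go import *
go([.40,.30,.30],down(75)); go([.512,-.02,.25],down(0)); print(lean(25))
E
```

```text
shift [-0.2319 -0.2067 -0.0781] turn [-0.0795  0.0733 79.5172] | [0.2795 0.5863 0.2216] [ 0.119  -0.0037  0.9941] t 0.1 j [-1.1119  0.3218 -0.0701  1.4516  0.0226  1.3708 -0.0569]
shift [-0.4707 -0.4473 -0.0276] turn [ -0.0235   0.1357 154.5172] | [0.2795 0.5863 0.2216] [ 0.119  -0.0037  0.9941] t 0.1 j [-1.1119  0.3218 -0.0701  1.4516  0.0226  1.3708 -0.0569]
[[ 0.9063  0.      0.4226]
 [ 0.     -1.      0.    ]
 [ 0.4226  0.     -0.9063]]
```

```bash
python3 -m handwheel '[{"x":0,"y":0,"z":-0.08,"wz":7},{"x":-0.02,"y":-0.02,"z":-0.08,"wz":14},{"x":-0.05,"y":-0.045,"z":-0.08,"wz":21},{"x":-0.08,"y":-0.07,"z":-0.08,"wz":28},{"x":-0.11,"y":-0.095,"z":-0.08,"wz":35},{"x":-0.14,"y":-0.12,"z":-0.08,"wz":42},{"x":-0.17,"y":-0.145,"z":-0.08,"wz":49},{"x":-0.195,"y":-0.17,"z":-0.08,"wz":56},{"x":-0.215,"y":-0.19,"z":-0.08,"wz":63},{"x":-0.232,"y":-0.207,"z":-0.08,"wz":70}]' 0
python3 -c "
from go import *
go([.512,-.02,.25],down(0))"
```

```text
shift [-0.4707 -0.4473 -0.0276] turn [ -0.0235   0.1357 154.5172] | [0.2795 0.5863 0.2216] [ 0.119  -0.0037  0.9941] t 0.1 j [-1.1119  0.3218 -0.0701  1.4516  0.0226  1.3708 -0.0569]invalid input at $[0]: expected keys x, y, z, wx, wy, wz
```

```bash
python3 -m handwheel '[{"x":0,"y":0,"z":-0.08,"wx":0,"wy":0,"wz":7},{"x":-0.02,"y":-0.02,"z":-0.08,"wx":0,"wy":0,"wz":14},{"x":-0.05,"y":-0.045,"z":-0.08,"wx":0,"wy":0,"wz":21},{"x":-0.08,"y":-0.07,"z":-0.08,"wx":0,"wy":0,"wz":28},{"x":-0.11,"y":-0.095,"z":-0.08,"wx":0,"wy":0,"wz":35},{"x":-0.14,"y":-0.12,"z":-0.08,"wx":0,"wy":0,"wz":42},{"x":-0.17,"y":-0.145,"z":-0.08,"wx":0,"wy":0,"wz":49},{"x":-0.195,"y":-0.17,"z":-0.08,"wx":0,"wy":0,"wz":56},{"x":-0.215,"y":-0.19,"z":-0.08,"wx":0,"wy":0,"wz":63},{"x":-0.232,"y":-0.207,"z":-0.08,"wx":0,"wy":0,"wz":70}]' 0
python3 -c "
from go import *
go([.512,-.02,.25],down(0))"
```

```text
time: 0.93
position: [0.4009, 0.2971, 0.3024]
tool_rot: [2.334, 2.102, -0.001]
ft_force: [0.2, 0.8, 0.9]
grip_width: 0.332
grip_force: 0.0
shift [-0.3038  0.1436  0.0525] turn [ 0.0124  0.0242 84.0212] | [0.4009 0.2971 0.3024] [0.2276 0.8241 0.934 ] t 0.9333 j [-0.8922 -0.0345  0.196   1.6941  0.0069  1.4816 -0.8013]
```

```bash
python3 -m handwheel '[{"x":-0.03,"y":0.014,"z":0,"wx":0,"wy":0,"wz":7},{"x":-0.06,"y":0.028,"z":0,"wx":0,"wy":0,"wz":14},{"x":-0.09,"y":0.043,"z":0,"wx":0,"wy":0,"wz":21},{"x":-0.12,"y":0.057,"z":0,"wx":0,"wy":0,"wz":28},{"x":-0.15,"y":0.072,"z":0.01,"wx":0,"wy":0,"wz":35},{"x":-0.18,"y":0.086,"z":0.02,"wx":0,"wy":0,"wz":42},{"x":-0.21,"y":0.1,"z":0.03,"wx":0,"wy":0,"wz":49},{"x":-0.24,"y":0.115,"z":0.04,"wx":0,"wy":0,"wz":56},{"x":-0.275,"y":0.13,"z":0.05,"wx":0,"wy":0,"wz":63},{"x":-0.304,"y":0.144,"z":0.052,"wx":0,"wy":0,"wz":70}]'
python3 -c "
from go import *
go([.513,-.017,.20],down(0))"
```

```text
time: 1.77
position: [0.5134, -0.019, 0.2487]
tool_rot: [3.117, 0.386, -0.004]
ft_force: [-0.0, -0.1, 0.4]
grip_width: 0.002
grip_force: 0.0
shift [ 0.0002 -0.0021  0.0487] turn [ 0.0244  0.1531 14.1049] | [ 0.5134 -0.019   0.2487] [-0.0127 -0.0916  0.3894] t 1.7667 j [-0.5411  0.0075  0.5329  1.7604 -0.0031  1.3774 -1.3322]
```

```bash
python3 -c "
from go import *
t=load('top0'); print(onz(t,260+250/4,210+112/4,.139))
o=np.array([.500,.0344,0]); z=R.from_euler('z',15.6,degrees=True)
for y,h in((-50.8,139),(-70.2,72)): print(o+z.apply([0,y/1e3,h/1e3]), proj(t,o+z.apply([0,y/1e3,h/1e3])))
go([.514,-.015,.15],down(0))"
python3 -m handwheel '[{"x":0,"y":-0.004,"z":0.04,"wx":0,"wy":0,"wz":7},{"x":0,"y":-0.004,"z":0.08,"wx":0,"wy":0,"wz":14},{"x":0,"y":-0.004,"z":0.095,"wx":0,"wy":0,"wz":14},{"x":0,"y":-0.004,"z":0.095,"wx":0,"wy":0,"wz":14}]'
python3 -c "
from h import *
d=grab('top','top1');e=grab('scene','scene1')
r=lambda i,w,h:cv2.resize(i,(w,h),interpolation=cv2.INTER_CUBIC)
o=np.zeros((300,800,3),np.uint8);o[:,:400]=r(d['image'][195:285,250:370],400,300);o[:,400:]=r(e['image'][200:290,250:370],400,300)
cv2.imwrite('pics/crop1.png',o[:,:,::-1])"
```

```text
[ 0.5146 -0.0164  0.139 ]
[ 0.5137 -0.0145  0.139 ] [321.8077 238.4635]
[ 0.5189 -0.0332  0.072 ] [328.7024 241.4819]
shift [ 0.0018 -0.0038  0.0987] turn [ 0.0244  0.1531 14.1049] | [ 0.5134 -0.019   0.2487] [-0.0127 -0.0916  0.3894] t 1.7667 j [-0.5411  0.0075  0.5329  1.7604 -0.0031  1.3774 -1.3322]
time: 2.1
position: [0.5097, -0.0128, 0.1509]
tool_rot: [3.14, 0.013, -0.014]
ft_force: [-0.4, -0.4, 0.8]
grip_width: 0.008
grip_force: 0.0
```

View pics/crop1.png

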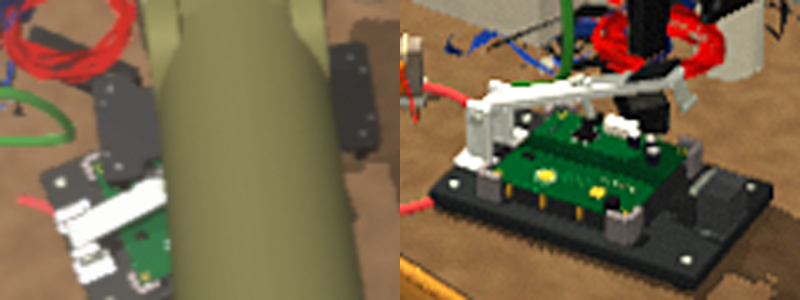

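The scene view shows the closed fingers over the rubber pad at crop (650,70), so I'll start pressing.

```bash
python3 -m handwheel '[{"x":0.004,"y":0.002,"z":0.006,"wx":0,"wy":0,"wz":0},{"x":0.004,"y":0.002,"z":0.012,"wx":0,"wy":0,"wz":0},{"x":0.005,"y":0.006,"z":0.02,"wx":0,"wy":0,"wz":0},{"x":0.006,"y":0.010,"z":0.029,"wx":0,"wy":0,"wz":0},{"x":0.007,"y":0.0125,"z":0.037,"wx":0,"wy":0,"wz":0},{"x":0.0075,"y":0.0146,"z":0.0444,"wx":0,"wy":0,"wz":0},{"x":0.008,"y":0.0165,"z":0.052,"wx":0,"wy":0,"wz":0},{"x":0.0085,"y":0.018,"z":0.06,"wx":0,"wy":0,"wz":0},{"x":0.0085,"y":0.018,"z":0.06,"wx":0,"wy":0,"wz":0}]'
```

```text
time: 2.95
position: [0.5211, -0.0311, 0.0939]
tool_rot: [3.141, 0.013, -0.003]
ft_force: [1.8, -0.4, 2.4]
grip_width: 0.005
grip_force: 1.4
```

```bash
python3 -m handwheel '[{"x":-0.001,"y":0.001,"z":0.008,"wx":0,"wy":0,"wz":0},{"x":-0.002,"y":0.002,"z":0.015,"wx":0,"wy":0,"wz":0},{"x":-0.002,"y":0.002,"z":0.02,"wx":0,"wy":0,"wz":0},{"x":-0.002,"y":0.002,"z":0.022,"wx":0,"wy":0,"wz":0},{"x":-0.002,"y":0.002,"z":0.023,"wx":0,"wy":0,"wz":0},{"x":-0.002,"y":0.002,"z":0.023,"wx":0,"wy":0,"wz":0}]'
```

```text
time: 3.45
position: [0.5218, -0.0332, 0.0737]
tool_rot: [3.141, 0.014, 0.006]
ft_force: [1.9, -1.8, 9.4]
grip_width: 0.006
grip_force: 4.0
```

```bash
python3 -m handwheel '[{"x":-0.001,"y":0,"z":0.002,"wx":0,"wy":0,"wz":0},{"x":-0.001,"y":0,"z":0.004,"wx":0,"wy":0,"wz":0},{"x":-0.001,"y":0,"z":0.006,"wx":0,"wy":0,"wz":0},{"x":-0.001,"y":0,"z":0.006,"wx":0,"wy":0,"wz":0}]'
```

```text
time: 3.78
position: [0.5221, -0.0333, 0.0708]
tool_rot: [-3.141, -0.013, -0.009]
ft_force: [-4.3, -1.5, 28.7]
grip_width: 0.0
grip_force: 13.7
```

```bash
python3 -m handwheel '[{"x":0,"y":0,"z":-0.004,"wx":0,"wy":0,"wz":0},{"x":0,"y":0,"z":-0.01,"wx":0,"wy":0,"wz":0},{"x":0,"y":0,"z":-0.016,"wx":0,"wy":0,"wz":0},{"x":0,"y":0,"z":-0.016,"wx":0,"wy":0,"wz":0}]'
python3 -c "
from h import *
print(ctrl.get_state()['ft_force'])
e=grab('scene','scene2')
cv2.imwrite('pics/crop2.png',cv2.resize(e['image'][200:290,250:370,::-1],(400,300),interpolation=cv2.INTER_CUBIC))"
```

```text
time: 4.12
position: [0.5187, -0.0321, 0.0829]
tool_rot: [-3.141, -0.014, 0.001]
ft_force: [0.5, 0.2, 0.2]
grip_width: 0.006
grip_force: 0.0
[0.47172638 0.21504901 0.20641743]
```

View pics/crop2.png

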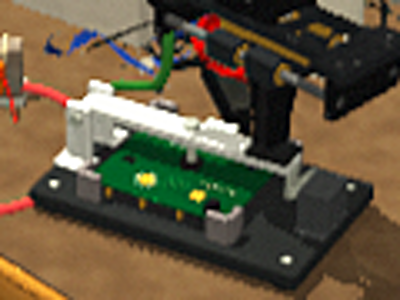

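The bar is level, caught by the catch, and the hand is off it (about 0 N). Now for the probe.

```bash
python3 -m handwheel '[{"x":0,"y":0,"z":-0.04,"wx":0,"wy":0,"wz":0},{"x":0,"y":0,"z":-0.08,"wx":0,"wy":0,"wz":0},{"x":0,"y":0.03,"z":-0.12,"wx":0,"wy":0,"wz":0},{"x":-0.02,"y":0.07,"z":-0.13,"wx":0,"wy":0,"wz":0},{"x":-0.04,"y":0.11,"z":-0.13,"wx":0,"wy":0,"wz":0},{"x":-0.06,"y":0.147,"z":-0.13,"wx":0,"wy":0,"wz":0},{"x":-0.07,"y":0.185,"z":-0.13,"wx":0,"wy":0,"wz":0},{"x":-0.08,"y":0.22,"z":-0.13,"wx":0,"wy":0,"wz":0},{"x":-0.09,"y":0.255,"z":-0.13,"wx":0,"wy":0,"wz":0},{"x":-0.1,"y":0.277,"z":-0.13,"wx":0,"wy":0,"wz":0}]' 0.07
python3 -c "
from go import *
go([.421,-.309,.165],lean(25,-1))"
```

```text
time: 5.0
position: [0.4187, -0.3144, 0.2119]
tool_rot: [3.14, 0.007, -0.002]
ft_force: [0.1, -0.6, -0.8]
grip_width: 0.678
grip_force: 0.0
shift [ 0.0024 -0.0054  0.0469] turn [-0.2073 25.0773  1.2646] | [ 0.4187 -0.3144  0.2119] [ 0.1329 -0.5691 -0.8041] t 5.0 j [-0.2198  0.0563  0.8495  1.8029 -0.042   1.3021 -0.9261]
```

```bash
python3 -m handwheel '[{"x":0,"y":-0.005,"z":0,"wx":0,"wy":7,"wz":0},{"x":0,"y":-0.005,"z":0,"wx":0,"wy":14,"wz":0},{"x":0,"y":-0.005,"z":0.01,"wx":0,"wy":21,"wz":1},{"x":0,"y":-0.005,"z":0.02,"wx":0,"wy":25,"wz":1},{"x":0.002,"y":-0.005,"z":0.035,"wx":0,"wy":25,"wz":1},{"x":0.002,"y":-0.005,"z":0.035,"wx":0,"wy":25,"wz":1}]'
python3 -c "
from go import *
go([.421,-.309,.165],lean(25,-1))
d=grab('top','top3');e=grab('scene','scene3')
r=lambda i,w,h:cv2.resize(i,(w,h),interpolation=cv2.INTER_CUBIC)
o=np.zeros((400,800,3),np.uint8);o[:,:400]=r(d['image'][200:300,380:480],400,400);o[:,400:]=r(e['image'][255:355,360:460],400,400)
cv2.imwrite('pics/crop3.png',o[:,:,::-1])"
```

```text
time: 5.5
position: [0.4199, -0.3038, 0.1734]
tool_rot: [-3.063, 0.019, -0.671]
ft_force: [-0.5, 0.8, 0.0]
grip_width: 0.807
grip_force: 0.0
shift [-0.0025  0.0052  0.0081] turn [-0.6136  0.2769  0.1689] | [ 0.4199 -0.3038  0.1734] [-0.4573  0.7904  0.0193] t 5.5 j [-0.1145 -0.2709  0.8057  2.1473 -0.1103  0.855  -0.819 ]
```

View pics/crop3.png

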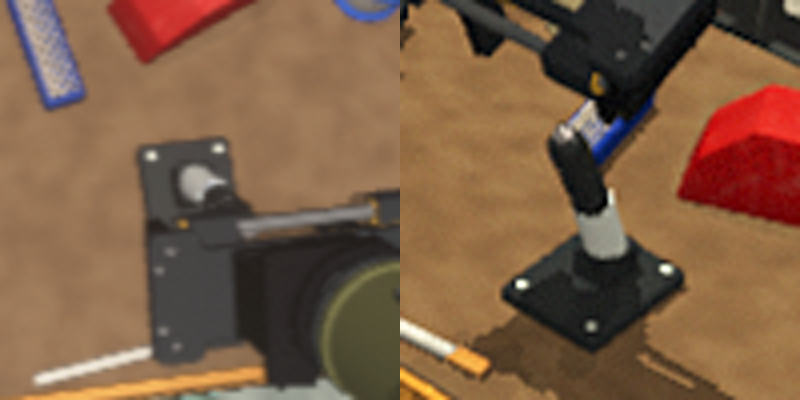

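```bash
python3 -c "
from go import *
for d in(.04,0): go(np.array([.4543,-.3093,.0883])-d*lean(25,-1)[:,2],lean(25,-1))
s=load('scene3');st=ctrl.get_state();M=R.from_rotvec(st['tool_rot']).as_matrix()
for k in(-.035,.035): print(proj(s,st['position']+k*M[:,1]), (proj(s,st['position']+k*M[:,1])-[360,255])*4+[400,0])
print((proj(s,[.4328,-.309,.135])-[360,255])*4+[400,0])"
```

```text
shift [-0.0089  0.0045  0.0534] turn [-0.4808  0.1218  0.3923] | [ 0.423  -0.3046  0.1768] [ 0.1671 -0.6623  0.7569] t 5.6 j [-0.1175 -0.2699  0.8042  2.1409 -0.1093  0.8562 -0.8205]
shift [-0.0088  0.0049  0.0934] turn [-0.4808  0.1218  0.3923] | [ 0.423  -0.3046  0.1768] [ 0.1671 -0.6623  0.7569] t 5.6 j [-0.1175 -0.2699  0.8042  2.1409 -0.1093  0.8562 -0.8205]
[384.7303 265.7463] [498.9213  42.9853]
[411.9932 280.2087] [607.9729 100.8347]
[563.5344 132.6108]
```

```bash
python3 -m handwheel '[{"x":-0.009,"y":0.005,"z":0,"wx":0,"wy":0,"wz":0},{"x":-0.009,"y":0.005,"z":0.015,"wx":0,"wy":0,"wz":0},{"x":-0.009,"y":0.005,"z":0.035,"wx":0,"wy":0,"wz":0},{"x":-0.009,"y":0.005,"z":0.055,"wx":0,"wy":0,"wz":0},{"x":-0.009,"y":0.005,"z":0.075,"wx":0,"wy":0,"wz":0},{"x":-0.009,"y":0.005,"z":0.09,"wx":0,"wy":0,"wz":0},{"x":-0.009,"y":0.005,"z":0.092,"wx":0,"wy":0,"wz":0},{"x":-0.009,"y":0.005,"z":0.092,"wx":0,"wy":0,"wz":0}]'
python3 -c "
from go import *
go(np.array([.4543,-.3093,.0883]),lean(25,-1))"
```

```text
time: 6.27
position: [0.4549, -0.3093, 0.0899]
tool_rot: [-3.067, 0.009, -0.675]
ft_force: [-0.5, -0.7, 0.7]
grip_width: 0.805
grip_force: 0.0
shift [-0.0012  0.      0.0012] turn [-0.4431  0.1732  0.5751] | [ 0.4549 -0.3093  0.0899] [-0.4816 -0.7336  0.6895] t 6.2667 j [-0.2385 -0.0154  0.9887  2.1859 -0.4468  0.6894 -0.516 ]
```

```bash
python3 -m handwheel '[{"x":0,"y":0,"z":0.001,"wx":0,"wy":0,"wz":0},{"x":0,"y":0,"z":0.001,"wx":0,"wy":0,"wz":0},{"x":0,"y":0,"z":0.001,"wx":0,"wy":0,"wz":0},{"x":0,"y":0,"z":0.001,"wx":0,"wy":0,"wz":0},{"x":0,"y":0,"z":0.001,"wx":0,"wy":0,"wz":0},{"x":0,"y":0,"z":0.001,"wx":0,"wy":0,"wz":0},{"x":0,"y":0,"z":0.001,"wx":0,"wy":0,"wz":0},{"x":0,"y":0,"z":0.001,"wx":0,"wy":0,"wz":0},{"x":0,"y":0,"z":0.001,"wx":0,"wy":0,"wz":0}]' 0.005 20
```

```text
time: 7.02
position: [0.4546, -0.3102, 0.0895]
tool_rot: [-3.065, 0.014, -0.68]
ft_force: [0.4, -0.6, 0.9]
grip_width: 0.21
grip_force: 0.0
```

```bash
python3 -m handwheel '[{"x":0,"y":0,"z":0,"wx":0,"wy":0,"wz":0},{"x":0,"y":0,"z":0,"wx":0,"wy":0,"wz":0},{"x":0,"y":0,"z":0,"wx":0,"wy":0,"wz":0}]'; python3 -c "
from h import *
d=grab('top','top4');e=grab('scene','scene4')
r=lambda i,w,h:cv2.resize(i,(w,h),interpolation=cv2.INTER_CUBIC)
cv2.imwrite('pics/crop4.png',r(e['image'][255:355,360:460],400,400)[:,:,::-1])"
```

```text
time: 7.27
position: [0.4546, -0.3101, 0.0894]
tool_rot: [-3.065, 0.013, -0.679]
ft_force: [-0.3, -0.6, 0.9]
grip_width: 0.187
grip_force: 20.0
```

View pics/crop4.png

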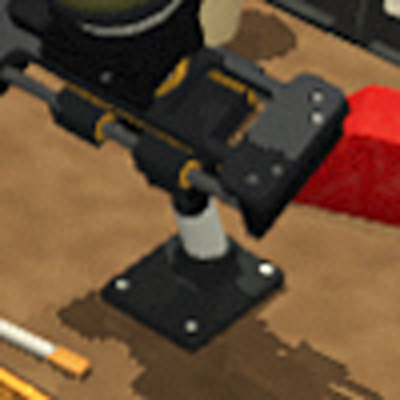

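The grip is flush: 16 mm opening at 20 N. Now I'll draw the probe out along its axis.

```bash
python3 -m handwheel '[{"x":0,"y":0,"z":-0.01,"wx":0,"wy":0,"wz":0},{"x":0,"y":0,"z":-0.02,"wx":0,"wy":0,"wz":0},{"x":0,"y":0,"z":-0.03,"wx":0,"wy":0,"wz":0},{"x":0,"y":0,"z":-0.04,"wx":0,"wy":0,"wz":0},{"x":0,"y":0,"z":-0.05,"wx":0,"wy":0,"wz":0},{"x":0,"y":0,"z":-0.06,"wx":0,"wy":0,"wz":0},{"x":0,"y":0,"z":-0.07,"wx":0,"wy":0,"wz":0},{"x":0,"y":0,"z":-0.078,"wx":0,"wy":0,"wz":0},{"x":0,"y":0,"z":-0.078,"wx":0,"wy":0,"wz":0}]'
python3 -c "
from go import *
go([.44,-.25,.24],down(0))
go([.464,.03,.21],down(0))"
```

```text
time: 8.12
position: [0.4219, -0.3109, 0.1617]
tool_rot: [-3.065, 0.014, -0.684]
ft_force: [0.6, -0.3, -0.8]
grip_width: 0.182
grip_force: 20.0
shift [ 0.0491 -0.0613 -0.0633] turn [ -0.0668 -25.1493  -0.5273] | [ 0.4219 -0.3109  0.1617] [ 0.5998 -0.3003 -0.8179] t 8.1167 j [-0.1308 -0.2467  0.8446  2.1564 -0.1408  0.8219 -0.7718]
shift [ 0.0555 -0.3414 -0.0261] turn [ -0.0668 -25.1493  -0.5273] | [ 0.4219 -0.3109  0.1617] [ 0.5998 -0.3003 -0.8179] t 8.1167 j [-0.1308 -0.2467  0.8446  2.1564 -0.1408  0.8219 -0.7718]
```

```bash
python3 -m handwheel '[{"x":0.015,"y":0,"z":-0.03,"wx":0,"wy":0,"wz":0},{"x":0.025,"y":0,"z":-0.045,"wx":0,"wy":-6,"wz":0},{"x":0.035,"y":-0.01,"z":-0.06,"wx":0,"wy":-12,"wz":0},{"x":0.045,"y":-0.03,"z":-0.063,"wx":0,"wy":-18,"wz":0},{"x":0.049,"y":-0.05,"z":-0.063,"wx":0,"wy":-25,"wz":-0.5},{"x":0.049,"y":-0.061,"z":-0.063,"wx":0,"wy":-25,"wz":-0.5},{"x":0.049,"y":-0.061,"z":-0.063,"wx":0,"wy":-25,"wz":-0.5}]'
python3 -c "
from go import *
go([.45,.03,.20],down(0))"
```

```text
time: 8.7
position: [0.4426, -0.2453, 0.2359]
tool_rot: [-3.139, -0.013, 0.008]
ft_force: [-0.2, -0.9, -0.2]
grip_width: 0.183
grip_force: 20.0
shift [ 0.0099 -0.2752  0.0365] turn [-0.119   0.3051  0.4828] | [ 0.4426 -0.2453  0.2359] [-0.1614 -0.8716 -0.1645] t 8.7 j [-0.1566 -0.0053  0.6134  1.7965  0.0037  1.3551 -1.1064]
```

```bash
python3 -m handwheel '[{"x":0.002,"y":-0.03,"z":0,"wx":0,"wy":0,"wz":0},{"x":0.004,"y":-0.065,"z":0,"wx":0,"wy":0,"wz":0},{"x":0.006,"y":-0.1,"z":0.01,"wx":0,"wy":0,"wz":0},{"x":0.01,"y":-0.135,"z":0.02,"wx":0,"wy":0,"wz":0},{"x":0.013,"y":-0.17,"z":0.03,"wx":0,"wy":0,"wz":0},{"x":0.016,"y":-0.205,"z":0.04,"wx":0,"wy":0,"wz":0},{"x":0.018,"y":-0.24,"z":0.05,"wx":0,"wy":0,"wz":0},{"x":0.019,"y":-0.27,"z":0.065,"wx":0,"wy":0,"wz":0},{"x":0.019,"y":-0.285,"z":0.08,"wx":0,"wy":0.3,"wz":0.5},{"x":0.019,"y":-0.29,"z":0.09,"wx":0,"wy":0.3,"wz":0.5}]'
python3 -m handwheel '[{"x":0,"y":0,"z":0,"wx":0,"wy":0,"wz":0},{"x":0,"y":0,"z":0,"wx":0,"wy":0,"wz":0},{"x":0,"y":0,"z":0,"wx":0,"wy":0,"wz":0}]'
python3 -c "
from go import *
go([.4623,.0445,.11],down(0))
d=grab('top','top5');e=grab('scene','scene5')
st=ctrl.get_state();M=R.from_rotvec(st['tool_rot']).as_matrix();tip=st['position']+.069*M[:,2]
for i in(load('top5'),load('scene5')): print(proj(i,tip),proj(i,[.4623,.0445,.0369]))
r=lambda i,w,h:cv2.resize(i,(w,h),interpolation=cv2.INTER_CUBIC)
o=np.zeros((400,800,3),np.uint8);o[:,:400]=r(d['image'][230:310,260:340],400,400);o[:,400:]=r(e['image'][200:280,260:340],400,400)
cv2.imwrite('pics/crop5.png',o[:,:,::-1])"
```

```text
time: 9.53
position: [0.4576, 0.043, 0.147]
tool_rot: [-3.139, 0.007, -0.006]
ft_force: [0.7, 0.1, -0.9]
grip_width: 0.182
grip_force: 20.0
time: 9.78
position: [0.4594, 0.0386, 0.1495]
tool_rot: [-3.14, 0.017, -0.01]
ft_force: [0.2, -0.2, -1.1]
grip_width: 0.185
grip_force: 20.0
shift [ 0.0026 -0.0058  0.0395] turn [-0.1021 -0.3722 -0.634 ] | [0.4594 0.0386 0.1495] [ 0.1847 -0.19   -1.0999] t 9.7833 j [-0.4244 -0.0438  0.278   2.0104  0.0122  1.1667 -1.7332]
[304.3154 265.7639] [303.0734 267.9549]
[293.1943 240.936 ] [292.3846 254.4088]
```

View pics/crop5.png

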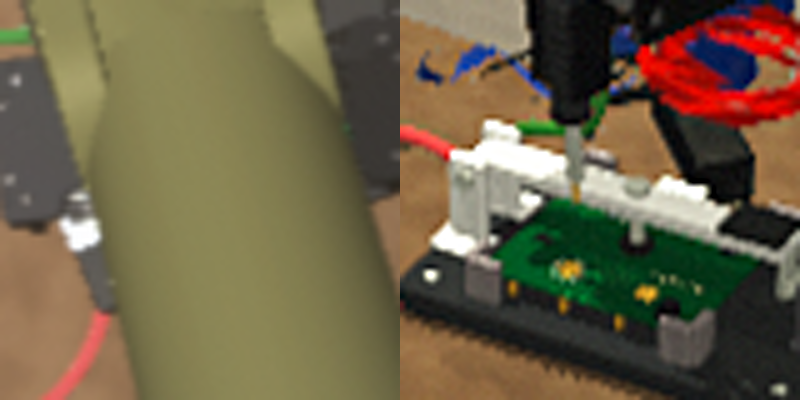

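The scene view shows the needle tip at about (295,240) and the ringed pad at (293.6,253.6), bar still held. I'll refine the pad position with a gold mask.

```bash
python3 -c "
from go import *
def cen(f,u,v,r=5):
    im=load(f)['im'].astype(int); ys,xs=np.mgrid[int(v)-r:int(v)+r+1,int(u)-r:int(u)+r+1]
    p=im[ys,xs]; w=np.clip(p[...,0]-60-.0*p[...,1],0,None)*(p[...,0]>100); return (xs*w).sum()/w.sum(),(ys*w).sum()/w.sum(),(w>0).sum()
for f,u,v in(('top0',303,268),('scene0',294,253),('scene5',293.6,253.6)): print(f,cen(f,u,v))
a=cen('top0',303,268)[:2];b=cen('scene0',294,253)[:2];c=cen('scene5',293.6,253.6)[:2]
print(onz(load('top0'),*a,.0404),onz(load('scene0'),*b,.0404),onz(load('scene5'),*c,.0369),two(load('top0'),a,load('scene0'),b))
print('tip scene at z .0805',onz(load('scene5'),295,240,.0805))
go([.4623,.0445,.11],down(0))
"
```

```text
top0 (np.float64(302.56318040435457), np.float64(267.54626749611197), np.int64(41))
scene0 (np.float64(293.41005471956225), np.float64(252.172024623803), np.int64(20))
scene5 (np.float64(293.32800982800984), np.float64(253.4576167076167), np.int64(16))
[0.463  0.0456 0.0404] [0.4676 0.0462 0.0404] [0.467  0.0459 0.0369] (array([0.4638, 0.0446, 0.0427]), array([0.0022]))
tip scene at z .0805 [0.4666 0.0394 0.0805]
shift [ 0.0024 -0.0054  0.0398] turn [-0.13   -0.4083 -0.6243] | [0.4596 0.0391 0.1497] [ 0.0329 -0.461   0.6237] t 9.8833 j [-0.4244 -0.0442  0.2774  2.0101  0.0119  1.1666 -1.7336]
```

```bash
python3 -m handwheel '[{"x":0.003,"y":-0.0065,"z":0.005,"wx":0,"wy":-0.4,"wz":0},{"x":0.003,"y":-0.0065,"z":0.015,"wx":0,"wy":-0.4,"wz":0},{"x":0.003,"y":-0.0065,"z":0.025,"wx":0,"wy":-0.4,"wz":0},{"x":0.003,"y":-0.0065,"z":0.033,"wx":0,"wy":-0.4,"wz":0},{"x":0.003,"y":-0.0065,"z":0.037,"wx":0,"wy":-0.4,"wz":0},{"x":0.003,"y":-0.0065,"z":0.037,"wx":0,"wy":-0.4,"wz":0},{"x":0.003,"y":-0.0065,"z":0.037,"wx":0,"wy":-0.4,"wz":0}]'
python3 -c "
from go import *
go([.4625,.0455,.102],down(0))
e=grab('scene','scene6')
st=ctrl.get_state();M=R.from_rotvec(st['tool_rot']).as_matrix();tip=st['position']+.069*M[:,2]
i=load('scene6'); print('tip',tip,proj(i,tip),proj(i,[.4625,.0455,.0369]))
cv2.imwrite('pics/crop6.png',cv2.resize(e['image'][220:280,260:340,::-1],(800,600),interpolation=cv2.INTER_CUBIC))"
```

```text
time: 10.47
position: [0.4617, 0.047, 0.1113]
tool_rot: [-3.14, 0.013, 0.004]
ft_force: [-0.4, -0.1, -0.4]
grip_width: 0.185
grip_force: 20.0
shift [0.0008 0.0015 0.0093] turn [-0.0935  0.1493 -0.4733] | [0.4617 0.047  0.1113] [-0.394  -0.0758 -0.4144] t 10.4667 j [-0.4286  0.0114  0.2743  2.0406 -0.0058  1.0923 -1.7307]
tip [0.462  0.0472 0.0428] [291.5347 252.0964] [292.1648 254.2211]
```

View pics/crop6.png

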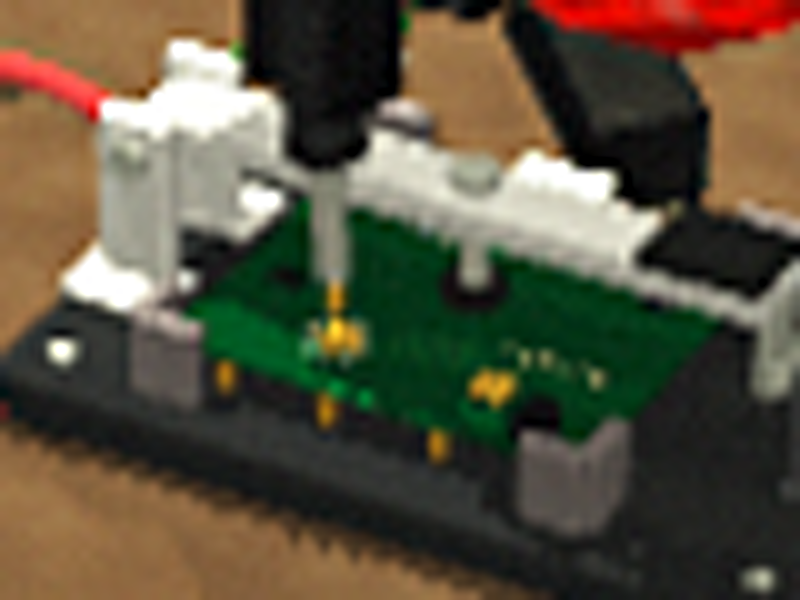

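The needle at crop (336,320) sits directly above the ringed pad at (336,340), about 6 mm up. Lowering gently.

```bash
python3 -m handwheel '[{"x":0,"y":0.001,"z":0.002,"wx":0,"wy":0,"wz":0},{"x":0,"y":0.001,"z":0.004,"wx":0,"wy":0,"wz":0},{"x":0,"y":0.001,"z":0.006,"wx":0,"wy":0,"wz":0},{"x":0,"y":0.001,"z":0.008,"wx":0,"wy":0,"wz":0},{"x":0,"y":0.001,"z":0.0095,"wx":0,"wy":0,"wz":0},{"x":0,"y":0.001,"z":0.0095,"wx":0,"wy":0,"wz":0},{"x":0,"y":0.001,"z":0.0095,"wx":0,"wy":0,"wz":0},{"x":0,"y":0.001,"z":0.0095,"wx":0,"wy":0,"wz":0}]'
python3 -c "
from go import *
F=[];P=[]
for _ in range(8): e=ctrl.get_image('scene'); s=ctrl.get_state();F.append(s['ft_force']);P.append(s['position'])
print(np.mean(F,0),np.std(F,0),np.mean(P,0),np.std(P,0),s['tool_rot'])
e=grab('scene','scene7')
cv2.imwrite('pics/crop7.png',cv2.resize(e['image'][220:280,260:340,::-1],(800,600),interpolation=cv2.INTER_CUBIC))"
```

```text
time: 11.18
position: [0.4624, 0.0462, 0.1026]
tool_rot: [-3.139, 0.013, 0.001]
ft_force: [0.6, 0.6, 2.2]
grip_width: 0.19
grip_force: 20.0
[ 0.7139 -0.337   2.2653] [0.6856 0.5479 0.2733] [0.4623 0.0462 0.1025] [0.     0.     0.0001] [-3.1395  0.0128  0.0018]
```

View pics/crop7.png

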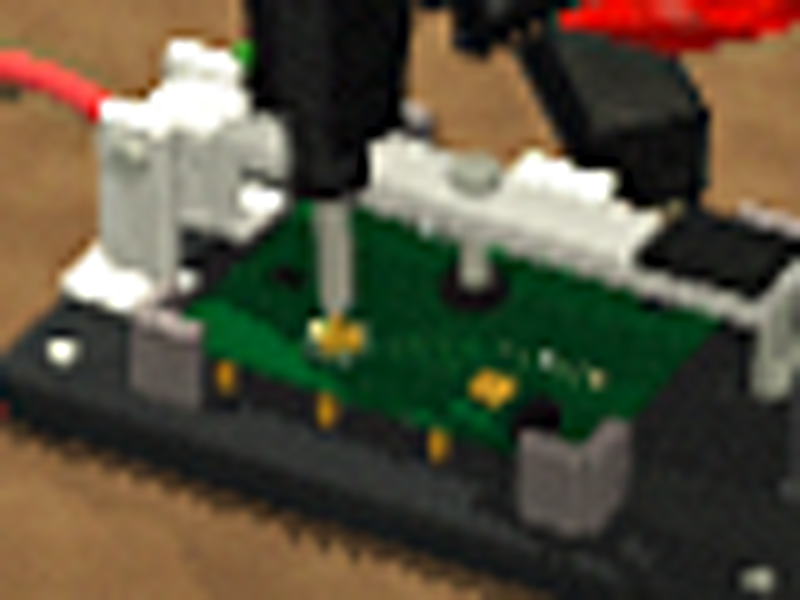

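The needle is on the ringed pad, partly in, pressing with about 2.5 N and steady. Handing the job in.

```bash
python3 -c "
from bench import ctrl
print(ctrl.close_job())"
```

```text
the job is handed in; nothing more can be done
None
```

I handed the job in with the bar held down by the catch and the probe gripped upright on the ringed test pad, pressing about 2.5 N (needle roughly 4 mm in, estimated from the force); `close_job` returned no verdict.

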